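# Reseal the middle paint tin

### The job

The lids of the three paint tins on the shed bench have each popped up along one edge. Press the lid of the middle-sized tin fully home with your fingertips, gently and with the tin left standing where it is, then take your hand away. Do not touch the smallest or the largest tin, which are still in use, and leave everything else on the bench undisturbed; nothing is to be gripped or lifted.

Things in the scene. Friction and masses are not known exactly. Their poses are not given: they have to be found in the camera images.
- tin_mid: the middle-sized of three loose press-lid paint tins, plain steel with a paper band, 86 mm diameter, 95 mm tall to the rim. Origin at the centre of its underside, z up; its lid is hinged at the rim on the tin's own +x side and gapes towards its own -x side, about 0.65 kg
- lid_mid (a joint): tilt of the middle-sized tin's lid in rad: 0 = fully home, flat on the rim; starts 0.13 to 0.20 (free edge about 10 to 16 mm up). The lid is stiff and stays where it is left; nothing springs back. It goes down under about 5 N at its raised edge, about 9 N at its middle, and then meets a hard stop
- lid_mid_edge (a point): spot on top of the middle-sized tin's lid, 10 mm in from its raised free edge: a good place to press. The lid is a flat disc 80 mm across and 3 mm thick; with the lid home this spot is 98.5 mm above the bench. z is the lid's upward normal, x points across the lid to its hinge
- tin_small: the smallest of three loose press-lid paint tins, plain steel with a paper band, 68 mm diameter, 65 mm tall to the rim. Origin at the centre of its underside, z up; its lid is hinged at the rim on the tin's own +x side and gapes towards its own -x side. Leave alone
- lid_small_edge (a point): spot on top of the smallest tin's lid (62 mm across), 10 mm in from its raised edge. Leave alone
- tin_large: the largest of three loose press-lid paint tins, plain steel with a paper band, 106 mm diameter, 122 mm tall to the rim. Origin at the centre of its underside, z up; its lid is hinged at the rim on the tin's own +x side and gapes towards its own -x side. Leave alone
- lid_large_edge (a point): spot on top of the largest tin's lid (100 mm across), 10 mm in from its raised edge. Leave alone
- jar: glass jar with steel screw cap, 62 mm diameter, 85 mm tall, origin under its centre; bystander
- screwdriver: screwdriver 150 mm long lying on the bench along its x, under 40 mm high; bystander
- paintbrush: brush 160 mm long lying along its x, under 40 mm high; bystander
- tape: roll of tape lying flat, 64 mm diameter, 25 mm tall; bystander
- offcut: wood offcut 45 x 120 x 35 mm; bystander
- hammer: hammer 280 mm long lying along its x, under 50 mm high; bystander
- wrench: wrench 170 mm long lying along its x, under 20 mm high; bystander
Mind the look-alikes: they are no part of the job. Leave any yellow look-alike of the tin_mid alone.

How it is judged (in metres and radians):
On the way:
1. the fingers press on the middle-sized tin with its lid fully home (value of joint lid_mid below 0.02 rad and contact force between the fingers and tin_mid above 1 N), for 0.04 s.
At the end, for the whole second after the job is handed in: Middle tin's lid home (under 0.02 rad, about 1.5 mm at its edge), that tin upright, at rest, within 20 mm of its start; the other tins within 5 mm and their lid edges within 6 mm of their start; each bystander within 15 mm of its start (value of joint lid_mid below 0.02 rad and distance of tin_mid from where it was at the start of the episode below 0.02 m and angle between tin_mid's own z axis and vertical below 0.05 rad and linear speed of tin_mid below 0.01 m/s and distance of each of tin_small, tin_large from where it was at the start of the episode below 0.005 m and distance of each of lid_small_edge, lid_large_edge from where it was at the start of the episode below 0.006 m and distance of each of jar, screwdriver, paintbrush, tape, offcut, hammer, wrench from where it was at the start of the episode below 0.015 m); the robot touches nothing.
It fails at once if the smallest or the largest tin, or its lid, is touched (contact force between any of the fingers, the arm and tin_small above 0.5 N or contact force between any of the fingers, the arm and tin_large above 0.5 N).
It fails at once if the other tins' lids or places are changed, or a bystander is disturbed (not (distance of each of tin_small, tin_large from where it was at the start of the episode below 0.005 m and distance of each of lid_small_edge, lid_large_edge from where it was at the start of the episode below 0.006 m and distance of each of jar, screwdriver, paintbrush, tape, offcut, hammer, wrench from where it was at the start of the episode below 0.015 m)).
It fails at once if the middle-sized tin is pressed too hard (over 40 N) (contact force between any of the fingers, the arm and tin_mid above 40 N).
It fails at once if the middle-sized tin is lifted, tipped or pushed away, or its lid is pried up (height (world z) of tin_mid above 0.008 m or angle between tin_mid's own z axis and vertical above 0.15 rad or distance of tin_mid from where it was at the start of the episode above 0.03 m or value of joint lid_mid above 0.24 rad).
It also fails if it takes over 32 s, if anything falls off the work surface, if the arm or the gripper's body presses on something with over 40 N, if the wrist force passes 120 N, or if a joint passes its speed limit or range.

### The arm

A 6-joint arm with a two-finger parallel gripper is mounted at the origin on the work surface. World frame = base frame: x ahead of the robot, y to its left, z up, the work surface at z = 0. Lengths are in m, angles in degrees, forces in N, time in s.
With the tool pointing down it reaches from about 0.4 to 0.825 m from the base axis. Payload 7 kg.
Tool frame: the origin (TCP) lies at the very end of the fingers, on their centre line; the grasp point (between the pads) lies 19 mm behind it (r.grasp_offset is the z of the grasp point in the tool frame, in m); z points along the fingers, y is the direction in which the jaws open and shut (so a half turn about z gives the same grasp; the last joint's range is limited). The gripper opens to 88 mm and grips with 3 to 60 N. Pads are 19 mm wide; open, the fingers measure 130 mm over their backs; the gripper's body (78 mm by 193 mm) begins 47 mm behind the grasp point.
Start: joints at [-51.389, 20.546, 0.682, 0, -70.136, -16.507], TCP at [0.254, -0.625, 0.203] pointing down, gripper open.
Joint ranges: [-176.03, 176.03], [-82.01, 121.73], [-58.28, 71.71], [-173.87, 95.51], [-174.79, -0.11], [-173.66, 173.66]. Speed limits (degrees/s): [136.94, 136.94, 172.46, 180, 180, 180].

### API

Orientations are given as [roll, pitch, yaw] about the fixed x, y, z axes, in that order (R = Rz(yaw) Ry(pitch) Rx(roll)).
In Python, from plant import r gives the robot as it stands.
- The arm moves only by the tool carry_out, never from a script. Its argument "plan" is a list of rows, each a list of 6 numbers: the shift along the world's x, y, z in m, then the turn, a rotation vector about the world's x, y, z in rad. In form: [[tx, ty, tz, wx, wy, wz], ...]. A call has 1 to 12 rows; each row shifts and turns the pose as measured when the row begins; what a row does not reach is not made up. A row lasts 1/12 s, in which the tool goes at most 41.7 mm and 7.16 degrees, less where a joint would pass 70% of its speed; a pose out of reach is approached as far as the arm can. A call with a gripper value outside its range is refused whole. "fingers" is the closure, from -1 (fully open) to 1 (shut), set as the call begins (left out, the last holds). The fingers move at their own pace and stop on an object; "force" is the grip in N (left out, the last holds). Time passes only in rows, so rows that do not move let the fingers close. It gives the time, the measured TCP pose, the force and the opening at its end, in the units of the state.
- r.get_state(): the state, without advancing time (a new reading comes with each control period).
- r.capture(name): name is "scene" or "side" or "wrist"; returns the picture (400x640x3 uint8, red, green, blue); there is no depth.
- r.camera_model(name): a dict with "fov_y" (degrees; the focal length in pixels is half the picture's height over the tangent of half this angle, whatever the lens; pixels are square), "cx", "cy" (the principal point, pixels), "R" (3x3) and "t" (3): a world point X has camera coordinates R X + t; the wrist camera has in their place "mount" (4x4, takes a point from camera to tool coordinates, whose origin is the TCP and whose axes are the flange's). Camera axes: x right, y down, z forward; pixel columns grow to the right and rows downward; lengths in m; the calibration is good to about 2 mm. A picture is of the moment at which its call begins: read the wrist's pose just before it. camera_model takes no time and is no camera call.
- r.close_job(): hands the job in, once; it reports no verdict.
The state is a dict: "time_s": time; "joints": joint angles; "qd": joint speeds; "joint_torque": joint torques, N m; "tcp_pos": TCP position; "eef_rot": TCP orientation; "contact_force": force on the tool from outside, world axes, zero at the start; "moment": the same for the moment, N m; "gripper_width": finger opening in m.
Only numpy, scipy, OpenCV 4.12 (cv2) and the standard library are available. Lean on these libraries where they do the work, as an engineer would, in place of code of your own. Each camera call takes 0.05 s, during which the arm holds its last target.

## Working session

There is one attempt and no reset: what is moved stays moved. The work goes in short steps, Python scripts to look and compute and a tool call to move; the robot and the scene stay as the last step left them, time stands still between calls to the robot, and variables do not carry over. Pictures are saved under pics/ and viewed, and the job is handed in when it is done.

Besides the shell and the picture viewer there is one more tool, called after "Request:" as a command line: name --pt "numbers of a row" for each row, then --argument value for the rest. carry_out: Moves the arm, as the interface text tells. Its arguments: {"type":"object","properties":{"plan":{"type":"array"},"fingers":{"type":"number"},"force":{"type":"number"}},"required":["plan"]}

```bash
mkdir -p pics; ls
python3 - <<'E'
from plant import r
import cv2
print(r.get_state())
for n in ["scene","side","wrist"]:
    cv2.imwrite(f"pics/{n}0.png",r.capture(n)[:,:,::-1]); print(n,r.camera_model(n))
E
```

```text
pics
{'time_s': 0.0, 'joints': array([-5.13886785e+01,  2.05901379e+01,  6.34515394e-01, -1.99761899e-02,
       -7.01351671e+01, -1.65057456e+01]), 'qd': array([ 0.0478175 , -0.08853372, -0.06170471, -0.08727268,  0.05657835,
       -0.02858951]), 'joint_torque': array([ 3.01761529e-04, -5.82709837e+01,  2.93050110e+01,  6.99681491e+00,
        6.75234071e-03, -1.76414642e-04]), 'tcp_pos': array([ 0.25377872, -0.62491828,  0.20204344]), 'eef_rot': array([ 1.79907616e+02, -7.79167955e-03, -1.57901221e+02]), 'contact_force': array([-0.60433808,  0.12545619, -0.28145147]), 'moment': array([ 0.00520796, -0.02016391,  0.03478899]), 'gripper_width': 0.08773501208173948}
scene {'fov_y': 50.898658776410336, 'cx': 315.9717054446695, 'cy': 205.0504590374774, 'R': array([[-0.22089707,  0.97510606, -0.01930411],
       [ 0.64137753,  0.13032742, -0.75607515],
       [-0.73473761, -0.17939601, -0.65420006]]), 't': array([ 0.05338866, -0.29850597,  1.43148836])}
side {'fov_y': 42.77756718803824, 'cx': 322.5011553419281, 'cy': 202.80596397124674, 'R': array([[-0.81918096, -0.57332763, -0.01542657],
       [-0.43762969,  0.64222605, -0.62930593],
       [ 0.37070583, -0.50876431, -0.77700455]]), 't': array([0.50756558, 0.25302008, 1.07095841])}
wrist {'fov_y': 59.78372746079164, 'cx': 319.4731852450094, 'cy': 202.0571621448076, 'mount': array([[-2.03216022e-04, -9.56598776e-01, -2.91408202e-01,
         7.97176506e-02],
       [ 9.99999532e-01, -4.70064347e-04,  8.45710758e-04,
         1.08431408e-03],
       [-9.45986482e-04, -2.91407894e-01,  9.56598424e-01,
        -1.81023522e-01],
       [ 0.00000000e+00,  0.00000000e+00,  0.00000000e+00,
         1.00000000e+00]])}
```

View pics/scene0.png

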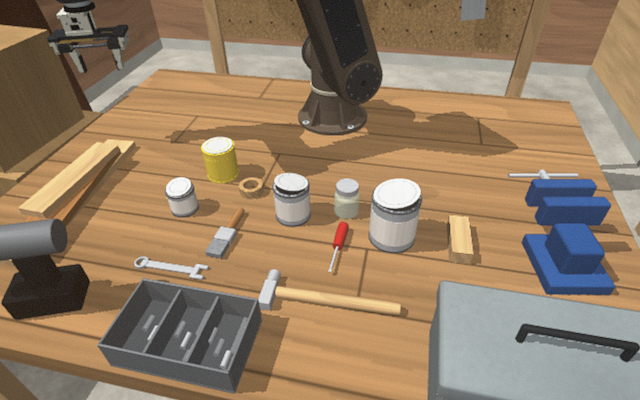

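View pics/side0.png

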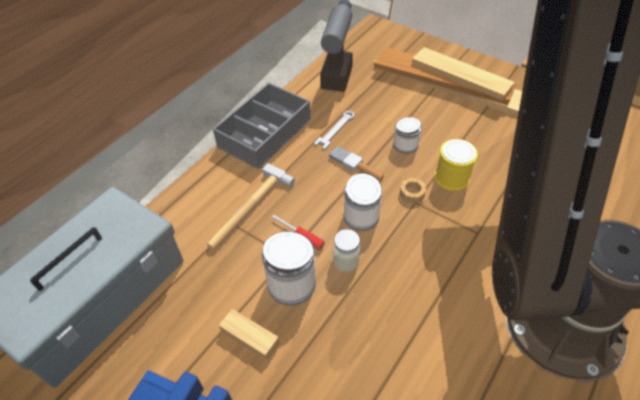

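View pics/wrist0.png

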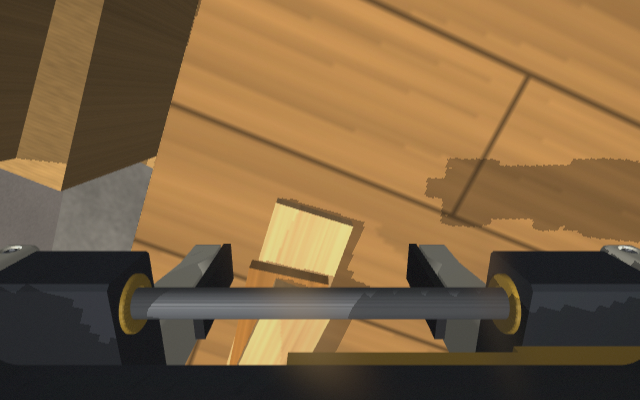

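Candidates in the scene view are the small tin (181,197), middle tin (291,198), large tin (395,213), yellow look-alike (219,160) and jar (346,198). By its size and plain steel with a paper band, I choose the tin at (291,198), and I'll check it in a close crop.

Run:
```python
import cv2,numpy as np
a=cv2.imread("pics/scene0.png")[165:230,250:340]; b=cv2.imread("pics/side0.png")[165:235,325:405]
a=cv2.resize(a,None,fx=6,fy=6,interpolation=cv2.INTER_CUBIC)[:390]; b=cv2.resize(b,None,fx=5.5,fy=5.5,interpolation=cv2.INTER_CUBIC)
cv2.imwrite("pics/cropA.png",a); cv2.imwrite("pics/cropB.png",b)
```

```text
(no output)
```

View pics/cropA.png

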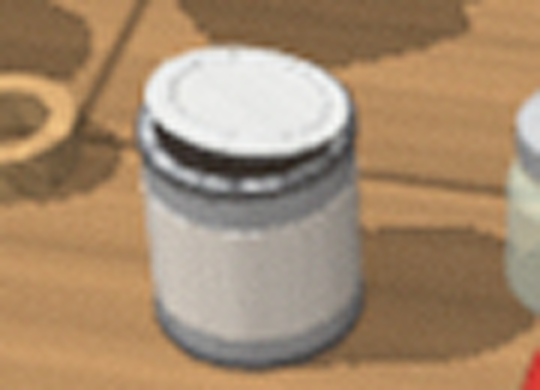

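View pics/cropB.png

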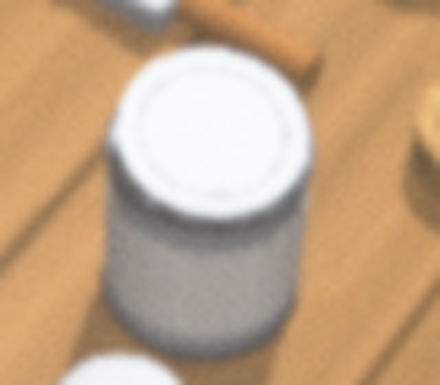

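The crop shows a white lid with a paper band, and the dark gap faces the scene camera (widest near (280,188)). The next step is to measure the positions.

```bash
cat > h.py <<'E'
import cv2,numpy as np
from plant import r
def cam(n):
    m=r.camera_model(n); f=200/np.tan(np.radians(m['fov_y']/2)); return f,m['cx'],m['cy'],np.array(m['R']),np.array(m['t'])
def ray(n,p):
    f,cx,cy,R,t=cam(n); d=R.T@np.array([(p[0]-cx)/f,(p[1]-cy)/f,1]); return -R.T@t,d/np.linalg.norm(d)
def onz(n,p,z):
    c,d=ray(n,p); return c+d*(z-c[2])/d[2]
def tri(p,q):
    c1,d1=ray('scene',p); c2,d2=ray('side',q)
    s=np.linalg.lstsq(np.c_[d1,-d2],c2-c1,rcond=None)[0]
    a,b=c1+s[0]*d1,c2+s[1]*d2; return (a+b)/2,np.linalg.norm(a-b)
E
python3 - <<'E'
from h import *
np.set_printoptions(precision=4,suppress=True)
S={'scene':[('mid',(291,183)),('large',(397,193)),('small',(180,186)),('jar',(347,186))],'side':[('mid',(363,190)),('large',(289,250)),('small',(408,127)),('jar',(347,241))]}
res={}
for n in S:
    im=cv2.imread(f"pics/{n}0.png"); hsv=cv2.cvtColor(im,cv2.COLOR_BGR2HSV)
    print(n,'cam at',ray(n,(320,200))[0])
    for k,p in S[n]:
        thr=225 if k!='jar' else 170
        m=((hsv[:,:,2]>thr)&(hsv[:,:,1]<40)).astype(np.uint8)
        nl,l,st,ce=cv2.connectedComponentsWithStats(m)
        i=l[p[1],p[0]]; 
        if i==0: print(k,'no',hsv[p[1],p[0]]); continue
        c=max(cv2.findContours((l==i).astype(np.uint8),0,1)[0],key=len)
        e=cv2.fitEllipse(cv2.convexHull(c)); res[n,k]=e; print(k,st[i],e)
for k in ['mid','large','small','jar']:
    if ('scene',k) in res and ('side',k) in res: print(k,*tri(res['scene',k][0],res['side',k][0]), onz('scene',res['scene',k][0],.1),onz('side',res['side',k][0],.1))
E
```

```text
scene cam at [1.255  0.2436 0.7118]
mid [275 174  32  16 373] ((290.6148986816406, 181.32183837890625), (16.053173065185547, 32.4650993347168), 95.78950500488281)
large [ 374  179   46   29 1047] ((396.58782958984375, 192.73851013183594), (28.697141647338867, 46.15501022338867), 83.75252532958984)
small [166 178  24  18 336] ((177.76473999023438, 186.0889892578125), (16.75933265686035, 25.373369216918945), 69.31874084472656)
jar [336 178  23  15 248] ((346.8504943847656, 185.08824157714844), (14.09713077545166, 21.952960968017578), 91.66966247558594)
side cam at [0.1295 0.6734 0.9992]
mid [346 174  35  30 799] ((363.0158386230469, 188.494140625), (28.87527847290039, 34.62335205078125), 105.54387664794922)
large [ 264  232   49   36 1382] ((287.3992919921875, 249.78839111328125), (35.80907440185547, 48.797645568847656), 92.90077209472656)
small [397 118  23  14 251] ((408.1791076660156, 124.02376556396484), (13.761146545410156, 22.656509399414062), 85.28665161132812)
jar [334 229  26  22 432] ((346.61444091796875, 239.4252471923828), (21.356491088867188, 25.142864227294922), 89.4896469116211)
mid [0.5031 0.0004 0.1057] 0.0011858771325168303 [ 0.4956 -0.0025  0.1   ] [ 0.5054 -0.0032  0.1   ]
large [0.531  0.2473 0.1334] 0.0002780343831745063 [0.4891 0.2473 0.1   ] [0.5466 0.231  0.1   ]
small [ 0.5373 -0.2816  0.0741] 0.0008312781992492902 [ 0.5661 -0.2607  0.1   ] [ 0.5258 -0.2542  0.1   ]
jar [0.4638 0.1285 0.0842] 0.00047754248656533437 [0.4835 0.1312 0.1   ] [0.458  0.1382 0.1   ]
```

Triangulated lid centres:

| Item | Centre (m) | Ray gap |
|---|---|---|
| Middle | (0.503, 0.000, 0.106) | 1.2 mm |
| Large | z 0.133 | 0.3 mm |
| Small | z 0.074 | 0.8 mm |
| Jar | z 0.084 | 0.5 mm |

These heights fit the given sizes. Now I'll raise the arm, close the fingers and move across for a wrist view from above.

Request:
carry_out --pt "0 0 0.03 0 0 0" --pt "0 0 0.03 0 0 0" --pt "0.017 0.033 0 0 0 0" --pt "0.017 0.033 0 0 0 0" --pt "0.017 0.033 0 0 0 0" --pt "0.017 0.033 0 0 0 0" --pt "0.017 0.033 0 0 0 0" --pt "0.017 0.033 0 0 0 0" --pt "0.017 0.033 0 0 0 0" --pt "0.017 0.033 0 0 0 0" --pt "0.017 0.033 0 0 0 0" --pt "0.017 0.033 0 0 0 0" --fingers 1 --force 20

```text
time_s: 1.15
tcp_pos: [0.4226, -0.284, 0.2582]
eef_rot: [179.4, -0.1, -158.6]
contact_force: [1.2, 0.0, 0.3]
gripper_width: 0.0128
```

Request:
carry_out --pt "0.017 0.033 0 0 0 0" --pt "0.017 0.033 0 0 0 0" --pt "0.017 0.033 0 0 0 0" --pt "0.017 0.033 0 0 0 0" --pt "0.017 0.033 0 0 0 0" --pt "0.017 0.033 0 0 0 0" --pt "0.017 0.033 0 0 0 0" --pt "0.017 0.033 0 0 0 0" --pt "0.017 0.033 0 0 0 0" --pt "0.017 0.017 0 0 0 0" --pt "0 0 0 0 0 0" --pt "0 0 0 0 0 0"

```text
time_s: 2.15
tcp_pos: [0.5978, 0.0557, 0.2568]
eef_rot: [179.3, -0.1, -158.1]
contact_force: [0.1, -0.4, -0.5]
gripper_width: 0.0004
```

Run:
```python
from plant import r
import cv2
s=r.get_state(); print(s['tcp_pos'],s['eef_rot'],s['gripper_width'],s['contact_force'])
for n in ["wrist","side"]: cv2.imwrite(f"pics/{n}1.png",r.capture(n)[:,:,::-1])
```

```text
[0.59779885 0.05568095 0.25678889] [ 1.79343952e+02 -1.39357749e-01 -1.58117072e+02] 0.000380632004777881 [ 0.0813869  -0.36232236 -0.53231617]
```

View pics/wrist1.png

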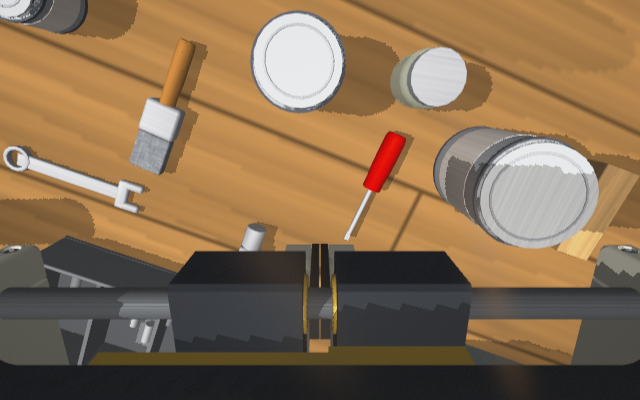

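The wrist view shows the middle tin's white lid at (297,62), the jar at (435,76), the large tin at (535,190), and closed fingers at (320,260). I'll zoom in and check the lid centre from this view.

Run:
```python
from h import *
from scipy.spatial.transform import Rotation as Ro
im=cv2.imread("pics/wrist1.png"); cv2.imwrite("pics/c1.png",cv2.resize(im[0:125,235:360],None,fx=4.6,fy=4.6,interpolation=cv2.INTER_CUBIC))
hsv=cv2.cvtColor(im,cv2.COLOR_BGR2HSV)
m=((hsv[:,:,2]>200)&(hsv[:,:,1]<30)).astype(np.uint8)
l=cv2.connectedComponents(m)[1]; i=l[62,297]
c=max(cv2.findContours((l==i).astype(np.uint8),0,1)[0],key=len); e=cv2.fitEllipse(cv2.convexHull(c)); print(e)
M=r.camera_model('wrist'); f=200/np.tan(np.radians(M['fov_y']/2)); T=M['mount']
R=Ro.from_euler('xyz',[179.34,-.14,-158.12],degrees=True).as_matrix(); p=np.array([.5978,.0557,.2568])
def wray(q):
    d=np.array([(q[0]-M['cx'])/f,(q[1]-M['cy'])/f,1]); return R@T[:3,3]+p,R@T[:3,:3]@d
c0,d=wray(e[0]); print(c0,d); 
for z in(.1,.106): print(c0+d*(z-c0[2])/d[2])
```

```text
((296.8645324707031, 60.83150100708008), (89.24958038330078, 95.03060150146484), 173.4086151123047)
[0.52460864 0.02521747 0.43800588] [-0.07314335 -0.08493669 -1.0753697 ]
[ 0.50161851 -0.00147949  0.1       ]
[ 0.50202661 -0.00100559  0.106     ]
```

View pics/c1.png

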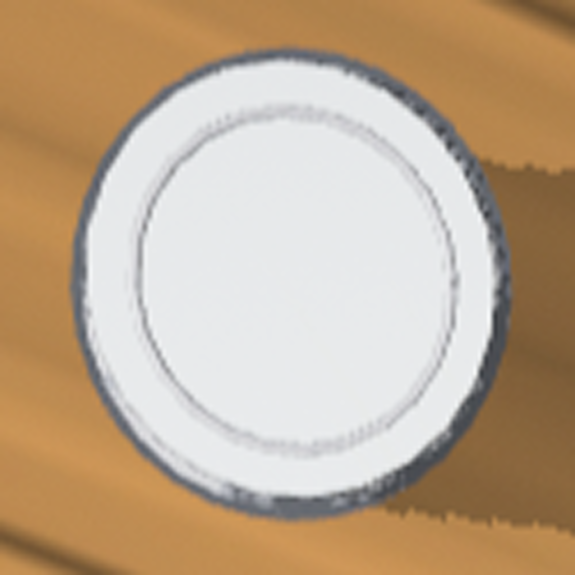

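Run:
```python
from h import *
from scipy.optimize import least_squares
cx,cy=.5025,-.0005; rr=.0398
for n,p in(('scene',(291,181)),('side',(363,189))):
    im=cv2.imread(f"pics/{n}0.png"); hsv=cv2.cvtColor(im,cv2.COLOR_BGR2HSV)
    for thr in (170,190,205,225):
        m=((hsv[:,:,2]>thr)&(hsv[:,:,1]<40)).astype(np.uint8)
        l=cv2.connectedComponents(m)[1]; c=max(cv2.findContours((l==l[p[1],p[0]]).astype(np.uint8),0,1)[0],key=len)
        P=[]
        ce=np.array(cv2.fitEllipse(c)[0])
        for q in c[:,0,:].astype(float):
            q=q+ (q-ce)/np.linalg.norm(q-ce)*.5
            c0,d=ray(n,q); o=c0[:2]-[cx,cy]; a=d[:2]@d[:2]; b=o@d[:2]; k=b*b-a*(o@o-rr**2)
            if k<0.02*a*rr**2: continue
            for s in (-1,1):
                X=c0+d*((-b+s*k**.5)/a)
                if .09<X[2]<.125: P.append(X)
        P=np.array(P)
        ok=np.ones(len(P),bool)
        for _ in range(3):
            A=np.c_[np.ones(len(P)),P[:,0]-cx,P[:,1]-cy]; w=np.linalg.lstsq(A[ok],P[ok,2],rcond=None)[0]; ok=abs(A@w-P[:,2])<.003
        print(n,thr,cv2.contourArea(c),len(P),ok.sum(),w[0],'tilt',np.hypot(*w[1:]),'az up',np.degrees(np.arctan2(w[2],w[1])))
```

```text
scene 170 442.0 73 67 0.106309178709252 tilt 0.17046496921976773 az up -37.29779967441079
scene 190 423.5 75 68 0.10646607304011195 tilt 0.18760963359513985 az up -33.12037784778085
scene 205 410.0 74 66 0.10657469011340213 tilt 0.20078414622720692 az up -30.101009046964055
scene 225 371.0 81 59 0.10598010036629302 tilt 0.23087132111334777 az up -22.373798459618907
side 170 836.0 77 58 0.10479076485891843 tilt 0.24008651746634035 az up -46.17795324588288
side 190 805.0 78 64 0.10486074340059387 tilt 0.20029622962144014 az up -46.25215231591801
side 205 786.0 83 64 0.10479088020773043 tilt 0.18933918471995886 az up -42.64588617715724
side 225 753.5 83 56 0.10535683973349225 tilt 0.15825640262260904 az up -31.65716149103224
```

Azimuth of the raised edge is about -33° ± 8° and tilt about 0.18, so I'll press about 27 mm from centre at (0.525, -0.0155), where the lid top should be about 0.111. The jaw axis already lies roughly tangential there.

Request:
carry_out --pt "-0.018 -0.018 0 0 0 0" --pt "-0.018 -0.018 0 0 0 0" --pt "-0.018 -0.018 0 0 0 0" --pt "-0.018 -0.018 0 0.01 0 0" --pt "0 0 -0.03 0 0 0" --pt "0 0 -0.03 0 0 0" --pt "0 0 -0.03 0 0 0" --pt "0 0 -0.025 0 0 0" --pt "0 0 0 0 0 0" --pt "0 0 0 0 0 0"

```text
time_s: 3.08
tcp_pos: [0.5158, -0.0314, 0.1432]
eef_rot: [178.9, 0.6, -158.9]
contact_force: [0.7, 0.5, 0.5]
gripper_width: 0.0002
```

Run:
```python
from plant import r
import cv2,numpy as np
s=r.get_state(); print(s['tcp_pos'],s['eef_rot'],s['contact_force'])
a=r.capture("scene")[:,:,::-1][100:250,200:420]; b=r.capture("side")[:,:,::-1][100:250,270:440]
cv2.imwrite("pics/s2.png",np.hstack([cv2.resize(x,None,fx=2,fy=2,interpolation=2) for x in(a,b)]))
```

```text
[ 0.51577082 -0.03140696  0.14323779] [ 178.91784569    0.63054828 -158.89208709] [0.69293215 0.49684232 0.53565726]
```

View pics/s2.png

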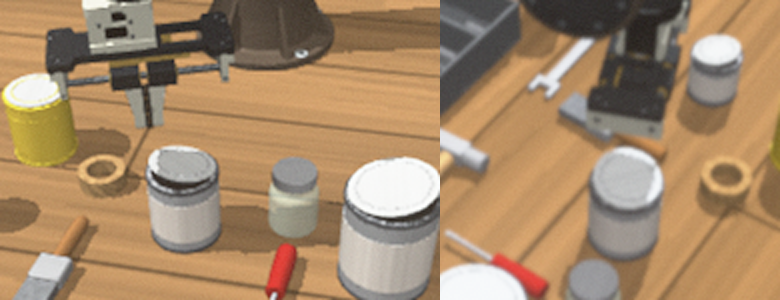

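Run:
```python
from h import *
s=r.get_state(); print(s['tcp_pos'],s['time_s'])
for n in('scene','side'):
    f,cx,cy,R,t=cam(n)
    for X in (s['tcp_pos'],np.array([.5025,-.0005,.106]),np.array([.525,-.0155,.111])):
        c=R@X+t; print(n,c[0]/c[2]*f+cx,c[1]/c[2]*f+cy)
```

```text
[ 0.51651309 -0.03083056  0.14397577] 3.1833
scene 275.15930872557817 170.1054978034375
scene 290.5170085047425 181.17139936370657
scene 281.5900359882127 184.49739366386066
side 366.24294623940574 166.27828495964883
side 363.598781864112 188.06813958687349
side 358.9184878104979 178.4862659078542
```

Run:
```python
from plant import r
import cv2,numpy as np
a=r.capture("scene")[:,:,::-1][120:220,230:330].copy(); b=r.capture("side")[:,:,::-1][120:220,310:410].copy()
cv2.imwrite("pics/s3.png",np.hstack([cv2.resize(x,None,fx=4,fy=4,interpolation=2) for x in(a,b)]))
print(r.get_state()['tcp_pos'])
```

```text
[ 0.5174617  -0.03025478  0.14454919]
```

View pics/s3.png

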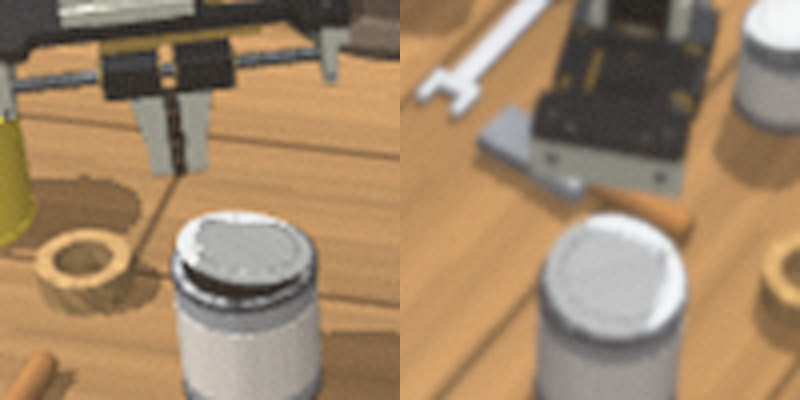

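The tips appear at scene (274,163), while the TCP projects to (275,170). The visible fingertips therefore seem to end about 20 mm short of the nominal TCP, or they sit that much higher. I'll let force guide the descent. First I'll correct sideways.

Request:
carry_out --pt "0.004 0.007 0 0 0 0" --pt "0.003 0.006 0 0 0 0" --pt "0 0 0 0 0 0" --pt "0 0 0 0 0 0" --pt "0 0 0 0 0 0"

```text
time_s: 3.7
tcp_pos: [0.5282, -0.0145, 0.1487]
eef_rot: [179.0, 1.2, -158.8]
contact_force: [-0.1, 0.2, -0.0]
gripper_width: 0.0004
```

Run:
```python
from plant import r
import cv2,numpy as np
s=r.get_state(); print(s['tcp_pos'],s['eef_rot'],s['contact_force'],s['qd'])
a=r.capture("scene")[:,:,::-1][120:220,230:330].copy(); b=r.capture("wrist")[:,:,::-1][150:300,220:420].copy()
cv2.imwrite("pics/s4.png",np.hstack([cv2.resize(a,(400,400),interpolation=2),cv2.resize(b,(400,400),interpolation=2)]))
print(r.get_state()['tcp_pos'])
```

```text
[ 0.52822455 -0.01449417  0.14873498] [ 178.98332163    1.23172242 -158.7558559 ] [-0.13590446  0.21974762 -0.02154986] [ 0.41940061 -0.14325459  0.36331699 -0.00280571 -0.19282869  0.04314677]
[ 0.52801845 -0.01475246  0.14858347]
```

View pics/s4.png

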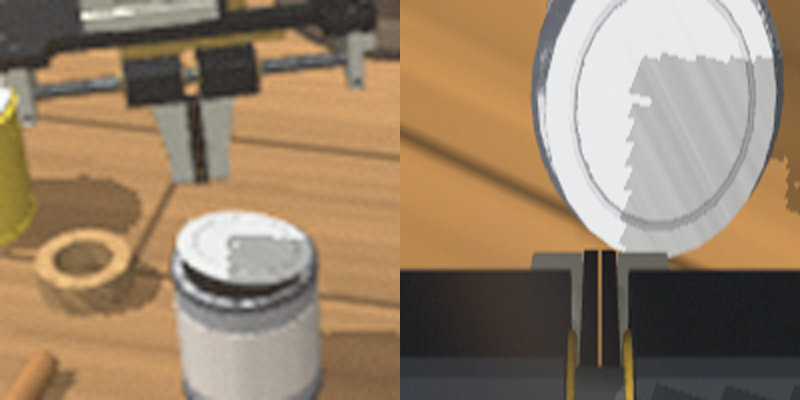

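Run:
```python
from h import *
from scipy.spatial.transform import Rotation as Ro
np.set_printoptions(precision=4,suppress=True)
M=r.camera_model('wrist'); f=200/np.tan(np.radians(M['fov_y']/2)); T=np.array(M['mount'])
s=r.get_state()
R=Ro.from_euler('xyz',s['eef_rot'],degrees=True).as_matrix(); p=s['tcp_pos']
c1=R@T[:3,3]+p; d1=R@T[:3,:3]@np.array([(319.5-M['cx'])/f,(243.7-M['cy'])/f,1]); d1/=np.linalg.norm(d1)
for q in((281,165.7),):
    c2,d2=ray('scene',q)
    k=np.linalg.lstsq(np.c_[d1,-d2],c2-c1,rcond=None)[0]; print(c1+k[0]*d1,c2+k[1]*d2)
    # with finger half width h: find tip along tool z, at x=+h (wrist) / -h (scene)
for h in (0,.005,.0095):
    # wrist: tool-frame point (h,0,z) on wrist row
    zs=np.linspace(-.04,.02,601)
    g=[]
    for z in zs:
        c=T[:3,:3].T@(np.array([h,0,z])-T[:3,3]); v=c[1]/c[2]*f+M['cy']
        X=R@np.array([-h,0,z])+p; F,cx,cy,Rs,ts=cam('scene'); w=Rs@X+ts; g.append((v,w[1]/w[2]*F+cy))
    g=np.array(g); print(h,'wrist z',zs[abs(g[:,0]-243.7).argmin()],'scene z',zs[abs(g[:,1]-165.7).argmin()])
print(p)
```

```text
[ 0.5219 -0.0161  0.1618] [ 0.5212 -0.0141  0.1619]
0 wrist z 9.999999999999593e-05 scene z -0.017800000000000003
0.005 wrist z -0.011300000000000004 scene z -0.021200000000000004
0.0095 wrist z -0.021500000000000002 scene z -0.024200000000000003
[ 0.528  -0.0148  0.1486]
```

Both views agree that the visible fingertips end about 21–24 mm behind the nominal TCP (assuming a 9.5 mm half-width). Contact is therefore expected at TCP z of about 0.089, and lid home at about 0.076. I'll descend in stages.

Request:
carry_out --pt "0 0 -0.01 0 0 0" --pt "0 0 -0.01 0 0 0" --pt "0 0 -0.005 0 0 0" --pt "0 0 0 0 0 0" --pt "0 0 0 0 0 0" --pt "0 0 0 0 0 0"

```text
time_s: 4.3
tcp_pos: [0.5265, -0.0154, 0.1193]
eef_rot: [179.0, 1.0, -158.8]
contact_force: [-0.3, -0.3, -0.3]
gripper_width: 0.0006
```

Request:
carry_out --pt "0 0 -0.003 0 0 0" --pt "0 0 -0.003 0 0 0" --pt "0 0 -0.003 0 0 0" --pt "0 0 0 0 0 0" --pt "0 0 0 0 0 0"

```text
time_s: 4.72
tcp_pos: [0.5269, -0.0155, 0.1098]
eef_rot: [179.0, 1.1, -158.8]
contact_force: [-0.6, 0.9, -0.0]
gripper_width: 0.0008
```

Run:
```python
from plant import r
import cv2,numpy as np
a=r.capture("scene")[:,:,::-1][120:220,230:330].copy()
cv2.imwrite("pics/s5.png",cv2.resize(a,(500,500),interpolation=2))
s=r.get_state();print(s['tcp_pos'],s['contact_force'])
```

```text
[ 0.52684278 -0.01545697  0.10976704] [ 0.12058293 -0.88241371 -0.88382443]
```

View pics/s5.png

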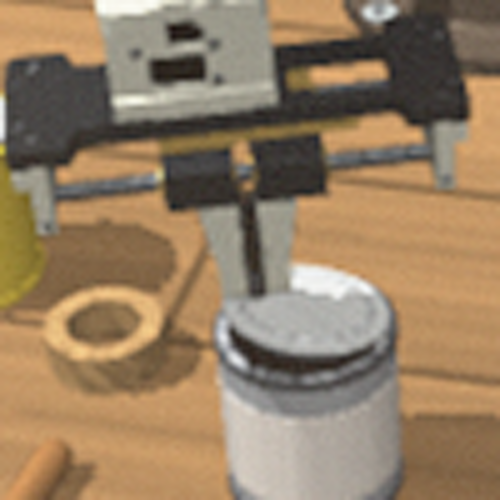

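Force is still zero and the tips are above the lid (crop (250,297) = scene (280,179)). I'll check clearance to the yellow tin at left before going on.

Run:
```python
from h import *
print(tri((218,147),(458,153)), onz('scene',(218,147),.1))
# body end plate lower corners in scene at (239,166): where if at y end of jaw axis
s=r.get_state(); a=np.radians(s['eef_rot'][2]); j=np.array([np.sin(a),-np.cos(a)]); print('jaw',j, s['tcp_pos'][:2]-.0965*j, s['tcp_pos'][:2]+.0965*j)
for y in (-.09,-.11):
    c,d=ray('scene',(239,166)); print(c+d*(y-c[1])/d[1])
```

```text
(array([ 0.37678881, -0.23952835,  0.0912963 ]), np.float64(0.0002494389790255993)) [ 0.38897487 -0.23290537  0.1       ]
jaw [-0.36129914  0.93244996] [ 0.56170815 -0.10543839] [0.49197741 0.07452445]
[ 0.57538773 -0.09        0.1885695 ]
[ 0.53464834 -0.11        0.15720416]
```

Yellow tin is at (0.377, -0.240), well clear of the gripper. I'll continue down.

Request:
carry_out --pt "0 0 -0.003 0 0 0" --pt "0 0 -0.003 0 0 0" --pt "0 0 -0.003 0 0 0" --pt "0 0 0 0 0 0" --pt "0 0 0 0 0 0"

```text
time_s: 5.18
tcp_pos: [0.5271, -0.0154, 0.1002]
eef_rot: [179.0, 1.1, -158.8]
contact_force: [0.1, -0.4, 0.5]
gripper_width: 0.0003
```

Request:
carry_out --pt "0 0 -0.002 0 0 0" --pt "0 0 -0.002 0 0 0" --pt "0 0 -0.002 0 0 0" --pt "0 0 0 0 0 0"

```text
time_s: 5.52
tcp_pos: [0.5271, -0.0153, 0.0936]
eef_rot: [179.0, 1.1, -158.8]
contact_force: [0.9, 0.1, 0.8]
gripper_width: 0.0003
```

Run:
```python
from plant import r
import cv2,numpy as np
a=r.capture("scene")[:,:,::-1][120:220,230:330].copy(); b=r.capture("wrist")[:,:,::-1][150:300,220:420].copy()
cv2.imwrite("pics/s6.png",np.hstack([cv2.resize(a,(400,400),interpolation=2),cv2.resize(b,(400,400),interpolation=2)]))
s=r.get_state();print(s['tcp_pos'],s['contact_force'])
```

```text
[ 0.52734258 -0.01532858  0.09392466] [-0.91184993  0.77657594  0.27338012]
```

View pics/s6.png

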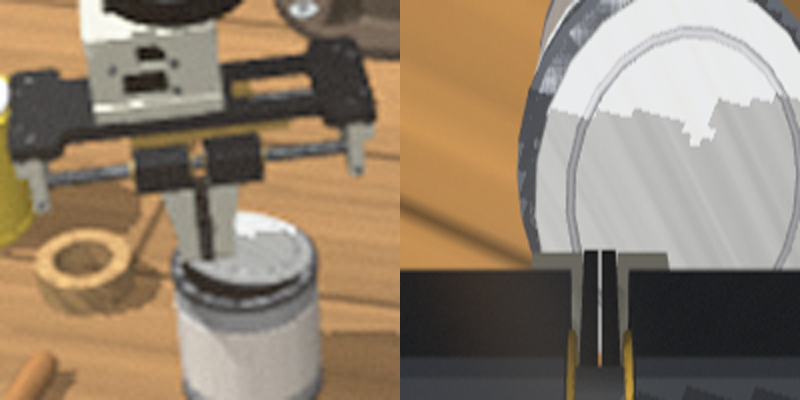

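The tips are just above the lid but near its left edge in both views, so I'll shift about 7 mm in +y before touching.

Request:
carry_out --pt "0.001 0.004 0 0 0 0" --pt "0 0.003 0 0 0 0" --pt "0 0 0 0 0 0" --pt "0 0 0 0 0 0" --pt "0 0 -0.002 0 0 0" --pt "0 0 0 0 0 0"

```text
time_s: 6.12
tcp_pos: [0.5289, -0.0072, 0.0923]
eef_rot: [179.0, 1.2, -158.8]
contact_force: [0.5, -0.0, 1.0]
gripper_width: 0.0004
```

Request:
carry_out --pt "0 0 -0.002 0 0 0" --pt "0 0 -0.002 0 0 0" --pt "0 0 0 0 0 0"

```text
time_s: 6.37
tcp_pos: [0.5296, -0.0074, 0.0886]
eef_rot: [179.0, 1.3, -158.8]
contact_force: [-1.2, 0.0, 1.7]
gripper_width: 0.0006
```

Request:
carry_out --pt "0 0 -0.002 0 0 0" --pt "0 0 -0.002 0 0 0"

```text
time_s: 6.53
tcp_pos: [0.5302, -0.0076, 0.0853]
eef_rot: [179.1, 1.3, -158.7]
contact_force: [-0.5, -1.9, 5.5]
gripper_width: 0.0005
```

Contact at 5.5 N means the lid is moving. I'll keep going in small rows.

Request:
carry_out --pt "0 0 -0.002 0 0 0" --pt "0 0 -0.002 0 0 0"

```text
time_s: 6.7
tcp_pos: [0.5307, -0.008, 0.0814]
eef_rot: [179.1, 1.4, -158.7]
contact_force: [0.4, -1.7, 3.2]
gripper_width: 0.0004
```

Request:
carry_out --pt "-0.001 0 -0.0015 0 0 0" --pt "0 0 -0.0015 0 0 0"

```text
time_s: 6.87
tcp_pos: [0.5309, -0.0081, 0.0786]
eef_rot: [179.2, 1.5, -158.7]
contact_force: [-0.3, -1.7, 4.6]
gripper_width: 0.0006
```

Request:
carry_out --pt "0 0 -0.001 0 0 0"

```text
time_s: 6.95
tcp_pos: [0.531, -0.0082, 0.0775]
eef_rot: [179.2, 1.5, -158.7]
contact_force: [-0.1, -0.6, 4.7]
gripper_width: 0.0006
```

Request:
carry_out --pt "0 0 -0.001 0 0 0"

```text
time_s: 7.03
tcp_pos: [0.531, -0.0082, 0.0764]
eef_rot: [179.2, 1.5, -158.7]
contact_force: [1.0, -1.4, 5.3]
gripper_width: 0.0003
```

Request:
carry_out --pt "0 0 -0.001 0 0 0"

```text
time_s: 7.12
tcp_pos: [0.5311, -0.0082, 0.0754]
eef_rot: [179.2, 1.5, -158.7]
contact_force: [0.4, -3.0, 6.0]
gripper_width: 0.0003
```

Request:
carry_out --pt "0 0 -0.0008 0 0 0"

```text
time_s: 7.2
tcp_pos: [0.5312, -0.0082, 0.0748]
eef_rot: [179.2, 1.5, -158.7]
contact_force: [-2.7, -0.9, 13.9]
gripper_width: 0.0005
```

Request:
carry_out --pt "0 0 -0.0008 0 0 0"

```text
time_s: 7.28
tcp_pos: [0.5313, -0.0083, 0.0747]
eef_rot: [179.2, 1.5, -158.7]
contact_force: [-4.3, -0.1, 16.2]
gripper_width: 0.0004
```

The force has risen to 16 N with no further travel, so the lid is on its hard stop. I'll hold one more row, then look.

Request:
carry_out --pt "0 0 -0.0008 0 0 0"

```text
time_s: 7.37
tcp_pos: [0.5313, -0.0083, 0.0747]
eef_rot: [179.2, 1.5, -158.6]
contact_force: [-3.6, -0.5, 15.0]
gripper_width: 0.0003
```

Run:
```python
from plant import r
import cv2,numpy as np
a=r.capture("scene")[:,:,::-1][120:230,230:340].copy()
cv2.imwrite("pics/s7.png",cv2.resize(a,(550,550),interpolation=2))
s=r.get_state();print(s['tcp_pos'],s['contact_force'])
```

```text
[ 0.53124187 -0.00826979  0.07470204] [-3.54370362 -0.18627631 14.48220139]
```

View pics/s7.png

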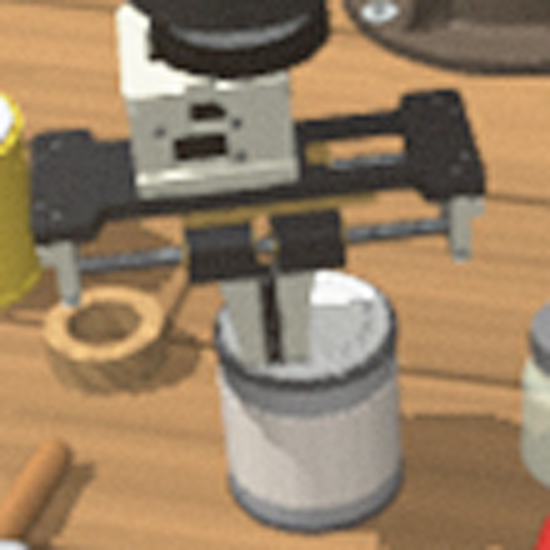

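The gap is closed. Now I'll retract straight up.

Request:
carry_out --pt "0 0 0.004 0 0 0" --pt "0 0 0.01 0 0 0" --pt "0 0 0.02 0 0 0" --pt "0 0 0.03 0 0 0" --pt "0 0 0.03 0 0 0" --pt "0 0 0.03 0 0 0" --pt "0 0 0.03 0 0 0" --pt "0.02 -0.03 0 0 0 0" --pt "0.02 -0.03 0 0 0 0" --pt "0.02 -0.03 0 0 0 0" --pt "0 0 0 0 0 0" --pt "0 0 0 0 0 0"

```text
time_s: 8.42
tcp_pos: [0.5853, -0.0988, 0.2369]
eef_rot: [178.8, 1.1, -158.5]
contact_force: [0.6, -0.1, 0.6]
gripper_width: 0.0006
```

Run:
```python
from h import *
s=r.get_state(); print(s['tcp_pos'],s['contact_force'],s['time_s'])
A=r.capture("scene")[:,:,::-1].copy(); B=r.capture("side")[:,:,::-1].copy()
cv2.imwrite("pics/s8.png",A);cv2.imwrite("pics/b8.png",B)
a=cv2.resize(A[165:230,250:340],None,fx=6,fy=6,interpolation=2)
cv2.imwrite("pics/s8c.png",a)
```

```text
[ 0.58529802 -0.0988191   0.23688809] [ 0.63020364 -0.05261025  0.62810472] 8.4167
```

View pics/s8.png

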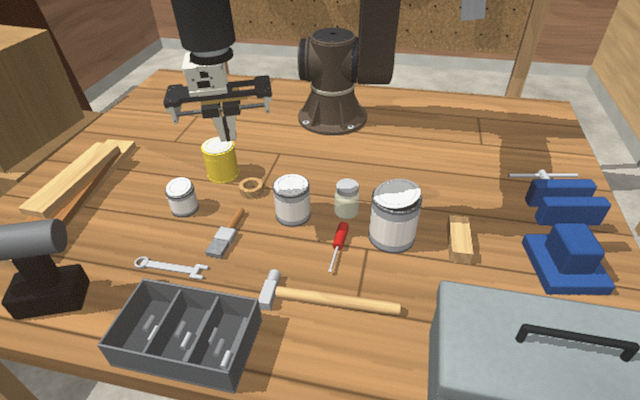

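View pics/s8c.png

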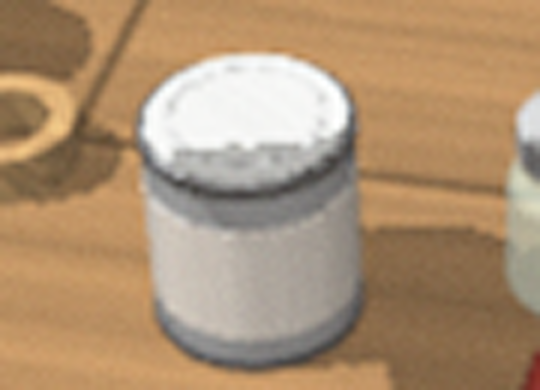

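The lid is flat on the rim at scene (292,186) with no dark gap, the tin's outline hasn't moved in the crop, and the hand is clear above everything. Now I'll hand the job in.

Run:
```python
from plant import r
print(r.close_job())
```

```text
the job is handed in; nothing more can be done
None
```

I pressed the middle tin's lid home with closed fingertips, took the hand away and handed the job in at about 8.5 s; no verdict was reported.

- **Press:** the lid went down under about 3–6 N. It then met its hard stop, where the force rose to 14–16 N with no further travel, well under the 40 N limit.
- **Last picture:** the lid lies flat with no gap and the tin stands where it was. The other tins and bystanders look unmoved, and the contact force was near zero with the hand clear. I judged all of this by eye and did not measure the lid's final tilt.
- **Disagreement:** the scene and wrist cameras showed the visible fingertips ending about 22 mm behind the nominal TCP. I went down by force instead of by the nominal height. The press point drifted a few millimetres from the planned spot but stayed on the raised half of the lid.

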